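# Lock the height stop: hold the stop screw with its key and jam the nut

## Robot

A 7-joint arm with a two-finger parallel gripper is mounted at the origin on a cart in front of the work surface, level with it; the furniture and walls round the work are solid. World frame = base frame: x ahead of the robot, y to its left, z up, the work surface at z = 0. Lengths are in m, angles in rad, forces in N, time in s.
With the tool pointing down it reaches from about 0.425 to 0.925 m from the base axis. Payload 6.8 kg.
Tool frame: the origin (TCP) lies on the front face of the gripper's body, between the roots of the fingers; the fingertips stand 73 mm ahead of it and the grasp point (between the pads) lies 54 mm ahead of it (env.nose_length is the distance from the TCP to the fingertips, in m); z points along the fingers, y is the direction in which the jaws open and shut (so a half turn about z gives the same grasp; the last joint's range is limited). The gripper opens to 85 mm and grips with 20 to 120 N. Pads are 22 mm wide; open, the fingers measure 114 mm over their backs; the gripper's body (76 mm by 85 mm) begins 54 mm behind the grasp point. The pads swing forward as they close: fully open they stand 13 mm farther back than shut.
Start: joints at [1.148, 0.477, 0.022, 1.555, -0.011, 1.109, -0.083], TCP at [0.209, -0.642, 0.304] pointing down, gripper open.
Joint ranges: [-2.96, 2.96], [-0.34, 2.1], [-1.41, 1.46], [0.24, 2.44], [-1.37, 4.51], [0.17, 1.92], [-2.96, 2.96]. Speed limits (rad/s): [2.39, 2.39, 3.14, 3.14, 3.14, 3.14, 3.14].

## Interface

Orientations are given as a unit quaternion [w, x, y, z].
In Python, from cell import env, kin, camera, calibration, job gives the robot as it stands. The module is installed in compiled form; this text tells all that it offers. Calls block until the motion is done:
- env.reach(position, orientation): joint-space move of the TCP to a pose.
- env.movel(position, velocity=0.15, rot=None, stop_force=None): straight line of the TCP; rot=None keeps the orientation; velocity is the mean speed in m/s. With stop_force (N) it stops when the force on the tool has changed by that much, and returns True; else False.
- env.goto_joints(angles): joint-space move.
- env.grip(opening, f_grip=None): finger opening in m; f_grip is the grip in N (None keeps the last); returns when the fingers have stopped.
- env.dwell(seconds).
- kin.inverse_kinematics(position, orientation): joint angles nearest the present ones, or None.
- env.get_state(): the state.
- camera(name): name is "scene" or "top" or "wrist"; returns (picture, depth): 480x640x3 uint8, blue, green, red; 480x640 float32, m along the optical axis (not along the pixel's ray), 0 where there is no reading.
- calibration(name): a dict with "fx", "fy", "cx", "cy" (pixels), "rvec" (rotation vector, rad) and "tvec" (3), from world to camera coordinates, as OpenCV has them. Camera axes: x right, y down, z forward; pixel columns grow to the right and rows downward; lengths in m; the calibration is good to about 2 mm. A picture is of the moment at which its call begins: read the wrist's pose just before it. calibration takes no time and is no camera call; for the wrist camera it gives the pose at the moment of the call.
A pose or a line that the arm cannot do raises env.PlanningError and nothing moves.
- job.job_done(): hands the job in, once; it reports no verdict.
The state is a dict: "time": time; "qpos": joint angles; "joint_velocities": joint speeds; "joint_torque": joint torques, N m; "tcp_pos": TCP position; "orientation": TCP orientation; "force": force on the tool from outside, world axes, zero at the start; "torque": the same for the moment, N m; "opening": finger opening in m.
Only numpy, scipy, OpenCV 4.12 (cv2) and the standard library are available. Lean on these libraries where they do the work, as an engineer would, in place of code of your own. Each camera call takes 0.05 s, during which the arm holds its last target.

## Task

The height stop's screw is set; lock it with its jam nut. Fit the loose holding key over the screw's flat-sided head and the post beside it, fully down, so that the screw cannot turn. Then swing the nut's lever clockwise (seen from above) until the nut jams, and nip it up with about 10 N at the lever's handle (more than 7 N, never over 18 N) for about half a second. Leave the key on, do not let the screw turn away from its setting, and do not disturb the things around.

Things in the scene. Friction and masses are not known exactly. Their poses are not given: they have to be found in the camera images.
- stop_base: Dark steel base plate, 160 x 70 mm, 14 mm thick, screwed to the bench (cannot move). Its origin is on the bench top under the axis of the upright stop screw; its x axis points from the screw to the holding post, whose axis stands 80 mm away; z is up. A round boss (44 mm wide) carries the screw up to 40 mm above the bench; the post is 20 mm thick.
- screw_collar (a point): Centre of the upper face of the stop screw's collar (28 mm wide), 84 mm above the bench, on the screw's axis. On it stands the screw's flat-sided head: 36 mm long, 10 mm wide, 16 mm high (top 3 mm: 31 x 6 mm). It turns with the screw: y along the head's 36 mm length, which lies across the line to the post, within about 0.1 rad.
- stop_screw (a joint): Angle of the stop screw (rad), growing clockwise from above; 0: its head is square to the line to the post. Its setting is right within 0.3 rad of 0; it starts within 0.1. It turns easily (0.035 N m), more easily than the nut on its thread (0.1 N m), so turning the nut takes the screw along unless the key holds it.
- post_shoulder (a point): Centre of the shoulder on top of the holding post, 84 mm above the bench, 80 mm from the screw's axis. From it a 10 mm thick pin with a tapered tip stands 18 mm up.
- key_grip (a point): Centre of the upright grip fin of the loose steel holding key (about 250 g). The fin is 36 mm long (key's x), 10 mm thick (y), and stands 36 mm high on the 10 mm thick plate: this point is 28 mm above the key's underside. The key starts flat on the bench, fin up. Its x runs from hole to fork. Plate 105 mm long, 56 mm wide at the hole, 28 mm at neck and fork.
- key_hole (a point): Centre of the key's through hole, at the underside of the key, 36 mm from the grip's centre towards -x of the key. The hole measures 12.5 mm along the key's x and 38.5 mm along its y; the screw's head fits in with about 1.2 mm to spare all round.
- key_fork (a point): Centre of the key's fork slot (12 mm wide, open to the key's +x), at its underside, 80 mm from the hole's centre. It straddles the post's pin. Fully fitted, the key lies level on collar and shoulder, underside 84 mm above the bench, hole centre on screw_collar, fork centre on post_shoulder.
- lever_handle (a point): Centre of the upright round wooden handle (15 mm thick, 54 to 103 mm above the bench; this point at 80 mm) at the end of the jam nut's lever, 80 mm from the screw's axis. Starts 65 to 165 deg clockwise (from above) of the base's x axis; swings clockwise 0.7 to 1.5 rad more, against 0.1 N m friction, until the nut jams; where that is varies and can only be felt. The nut sits on the boss.
- lever_spring (a joint): Bending of the lever's spring-steel arm about the screw's axis (rad), positive when the handle is pushed clockwise; 0: unloaded. It yields 1 rad per 3 N m: 10 N at the handle bends it 0.27 rad (21 mm at the handle). It springs back when let go; the nut stays.
- block_plane: Dark block plane, 92 x 155 x 59 mm, a bystander; origin under its centre.
- spool: Small turned wooden spool, 44 mm wide, 40 mm high, a bystander; origin under its centre.
- oak_block: Rough oak block, 109 x 190 x 45 mm, a bystander; origin under its centre.
Mind the look-alikes: they are no part of the job. Leave any blue or yellow look-alike of the part that bears key_grip alone. What is shaped like the stop_base but turquoise is not meant.

How it is judged:
On the way, in this order (a step that is already met when the one before it is completed fails the run):
1. the key is fully down over the screw's head and the post's pin (distance between key_hole and screw_collar below 0.005 m and distance between key_fork and post_shoulder below 0.006 m), for 0.2 s.
2. the nut is jammed: the lever is loaded clockwise with more than 7 N at its handle, the key in place (value of joint lever_spring above 0.18 rad and distance between key_hole and screw_collar below 0.007 m), for 0.3 s.
At the end, for the whole second after the job is handed in: Nut jammed, lever unloaded (bent under 0.08 rad), handle opposite the post, within 50 mm of the post-screw line; key fully down (hole within 6 mm of the collar's centre, fork within 7 mm of the post's); screw within 0.3 rad of its setting (distance between key_hole and screw_collar below 0.006 m and distance between key_fork and post_shoulder below 0.007 m and value of joint stop_screw between -0.3 and 0.3 rad and value of joint lever_spring between -0.08 and 0.08 rad and y of lever_handle in the frame of stop_base above -0.05 m and x of lever_handle in the frame of stop_base below -0.05 m); the robot touches nothing.
It fails at once if the screw is turned more than 0.3 rad off its setting (value of joint stop_screw above 0.3 rad or value of joint stop_screw below -0.3 rad).
It fails at once if the nut is overtightened: more than about 18 N at the lever's handle (arm bent more than 0.5 rad) (value of joint lever_spring above 0.5 rad).
It fails at once if a bystander is moved more than 3 cm (distance of any of block_plane, spool, oak_block from where it was at the start of the episode above 0.03 m).
It also fails if it takes over 58 s, if anything falls off the work surface, if the arm or the gripper's body presses on something with over 40 N, if the wrist force passes 120 N, or if a joint passes its speed limit or range.

## Working session

There is one attempt and no reset: what is moved stays moved. The work goes in short steps, each a Python script; the robot and the scene stay as the last script left them, time stands still between calls to the robot, and variables do not carry over. Pictures are saved under pics/ and viewed, and the job is handed in when it is done.

```bash
mkdir -p pics; python3 - <<'E'
from cell import env,kin,camera,calibration,job
import cv2
for n in ("scene","top","wrist"):
    p,d=camera(n); cv2.imwrite(f"pics/{n}0.png",p)
    import numpy as np
    np.savez(f"pics/{n}0.npz",p=p,d=d,**{k:np.array(v) for k,v in calibration(n).items()})
s=env.get_state(); print(s['time'],s['tcp_pos'],s['orientation'],s['opening'],s['force'])
E
```

```text
0.15 [ 0.20888108 -0.64152058  0.30315349] [-6.81741940e-04  9.87639324e-01  1.56742068e-01 -1.57076255e-04] 0.08536192731761309 [ 1.05277828 -0.1552403  -0.23437723]
```

View pics/scene0.png

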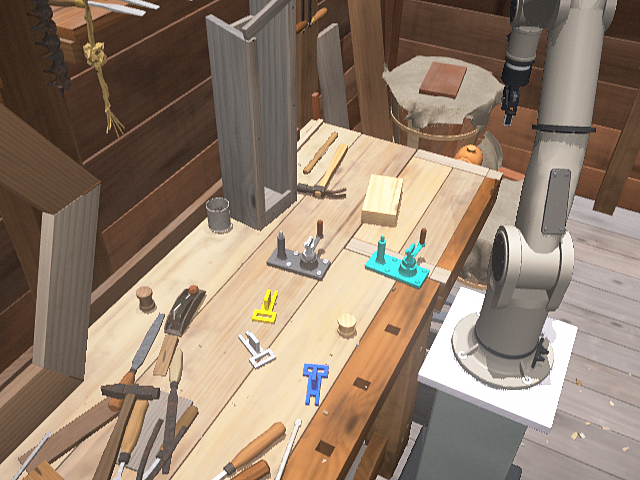

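View pics/top0.png

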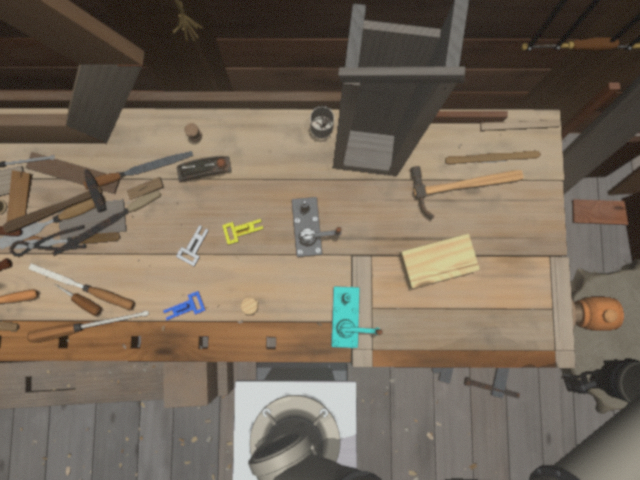

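View pics/wrist0.png

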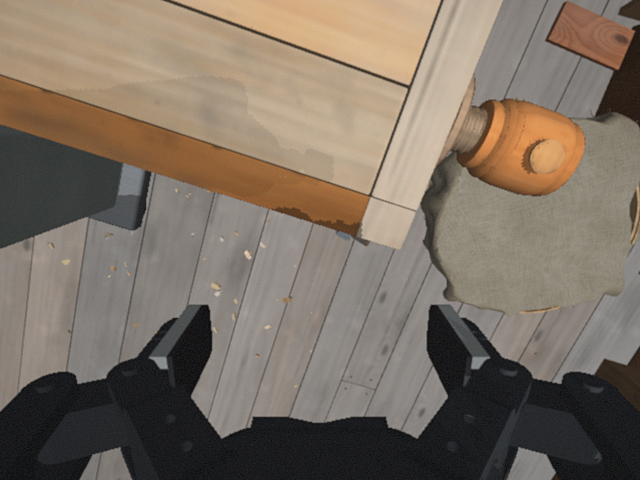

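The dark stop base has its screw at about (308,237) and its post at (305,207) in the top view, with the lever pointing right. The grey steel key lies at about (193,245). The blue, yellow and turquoise parts are the look-alikes.

```bash
cat > h.py <<'E'
import numpy as np,cv2
from scipy.spatial.transform import Rotation as R
def unproj(c,u,v,z=None,depth=None):
    Rm=cv2.Rodrigues(np.array(c['rvec'],float))[0]; t=np.array(c['tvec'],float).ravel()
    r=np.array([(u-c['cx'])/c['fx'],(v-c['cy'])/c['fy'],1.])
    o=-Rm.T@t; d=Rm.T@r
    s=depth if depth is not None else (z-o[2])/d[2]
    return o+s*d
def proj(c,P):
    P=np.atleast_2d(np.array(P,float))
    K=np.array([[c['fx'],0,c['cx']],[0,c['fy'],c['cy']],[0,0,1.]])
    return cv2.projectPoints(P,np.array(c['rvec'],float),np.array(c['tvec'],float),K,None)[0].reshape(-1,2)
def down(yaw):  # tool z down; tool x axis at angle yaw in world; y = jaw dir at yaw-90
    M=np.array([[np.cos(yaw),np.sin(yaw),0],[np.sin(yaw),-np.cos(yaw),0],[0,0,-1]])
    q=R.from_matrix(M).as_quat(); return np.array([q[3],q[0],q[1],q[2]])
E
python3 - <<'E'
from h import *
f=dict(np.load('pics/top0.npz')); d=f['d']
for n,u,v,z in [('screw',308,237,.1),('post',305,207,.1),('handle',335,233,.1),('hole',187,257,.01),('fork',200,231,.01),('key',193,245,.02),('plane',204,168,.05),('yellow',243,232,.02),('oak',440,260,.045),('spool?',193,132,.04),('knob',249,306,.03),('tl',322,120,.05),('turq',345,328,.1)]:
    print(n,unproj(f,u,v,z).round(3),unproj(f,u,v,depth=d[v,u]).round(3))
w=dict(np.load('pics/wrist0.npz')); Rm=cv2.Rodrigues(w['rvec'])[0]; print('wristcam pos',-Rm.T@w['tvec'].ravel(),'\n',Rm, w['fx'])
im=f['p']; 
cv2.imwrite('pics/topc.png',cv2.resize(im[180:280,160:360],None,fx=4,fy=4,interpolation=cv2.INTER_CUBIC))
E
```

```text
screw [ 0.521 -0.035  0.1  ] [ 0.523 -0.035  0.082]
post [ 0.598 -0.027  0.1  ] [ 0.601 -0.026  0.083]
handle [ 0.531 -0.103  0.1  ] [ 0.537 -0.105  0.058]
hole [0.476 0.293 0.01 ] [0.477 0.294 0.004]
fork [0.547 0.26  0.01 ] [0.549 0.262 0.001]
key [0.508 0.276 0.02 ] [0.506 0.271 0.038]
plane [0.713 0.246 0.05 ] [0.715 0.248 0.043]
yellow [0.544 0.142 0.02 ] [0.545 0.143 0.01 ]
oak [ 0.469 -0.382  0.045] [ 0.469 -0.382  0.042]
spool? [0.816 0.282 0.04 ] [0.812 0.279 0.054]
knob [0.346 0.12  0.03 ] [0.346 0.119 0.037]
tl [ 0.848 -0.07   0.05 ] [ 0.851 -0.07   0.042]
turq [ 0.293 -0.128  0.1  ] [ 0.293 -0.128  0.095]
wristcam pos [ 0.27855224 -0.61809535  0.37370534] 
 [[ 0.3098612  -0.95077968 -0.00201113]
 [-0.90974509 -0.29710134  0.28999081]
 [-0.27631488 -0.08802728 -0.95702732]] 367.23262806642276
```

View pics/topc.png

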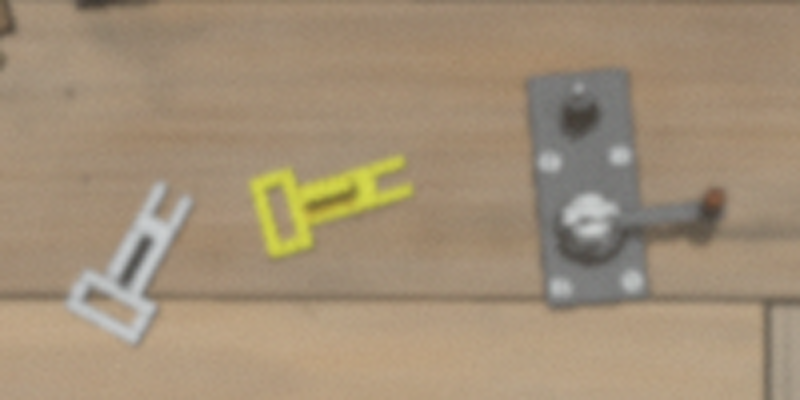

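```bash
cat >> h.py <<'E'
def shot(n,tag):
    from cell import env,camera,calibration
    c=calibration(n); p,d=camera(n)
    cv2.imwrite(f'pics/{tag}.png',p); np.savez(f'pics/{tag}.npz',p=p,d=d,**{k:np.array(v) for k,v in c.items()})
E
python3 - <<'E'
from h import *
from cell import env
env.reach([0.55,-0.045,0.30],down(0.05)); shot('wrist','w_base'); print(env.get_state()['time'])
env.reach([0.50,0.28,0.25],down(-0.43)); shot('wrist','w_key'); print(env.get_state()['time'],env.get_state()['tcp_pos'],env.get_state()['qpos'])
E
```

```text
2.6417
3.95 [0.50099906 0.27832854 0.25005255] [-0.26493433  0.4055862  -0.44586356  1.83327078  0.21195788  0.94959831
 -2.80643912]
```

View pics/w_base.png

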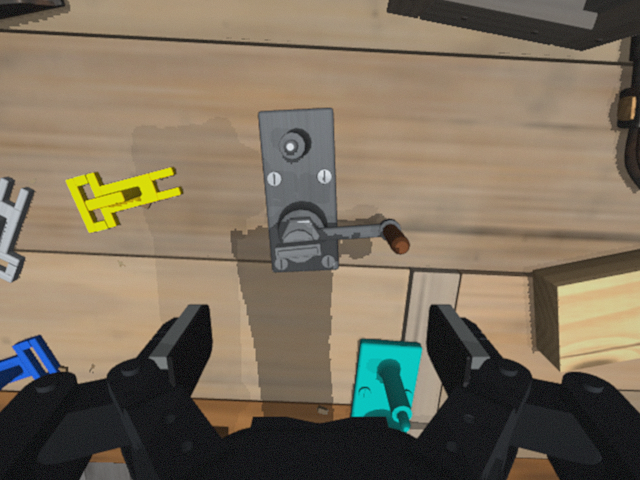

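View pics/w_key.png

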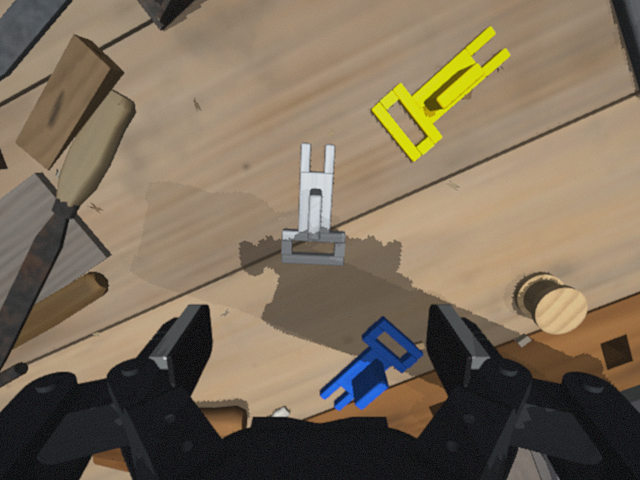

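The wrist views show the base (screw about (300,240), post tip (291,146), handle (397,238)) and the key (fork (318,150), hole (313,248)). I'll enlarge both.

```bash
python3 - <<'E'
from h import *
from cell import kin
for n,(x0,y0,w,h) in {'w_base':(240,95,190,190),'w_key':(240,130,150,150)}.items():
    im=cv2.imread(f'pics/{n}.png')[y0:y0+h,x0:x0+w]
    cv2.imwrite(f'pics/{n}_c.png',cv2.resize(im,(600,600),interpolation=cv2.INTER_CUBIC))
for p,y in [([.5,.28,.1],-.43),([.5,.28,.1],-.43+np.pi),([.56,-.03,.15],.1),([.56,-.03,.15],.1+np.pi),([.53,-.1,.15],.1),([.44,-.03,.15],-np.pi/2),([.44,-.03,.15],0),([.44,-.03,.15],np.pi/2),([.44,-.03,.15],np.pi)]:
    q=kin.inverse_kinematics(p,down(y)); print(p,round(y,2),None if q is None else np.round(q,2))
E
```

```text
[0.5, 0.28, 0.1] -0.43 [-0.34  0.61 -0.36  1.93  0.33  0.67 -2.91]
[0.5, 0.28, 0.1] 2.71 [ 0.15  0.88 -1.08  1.89  0.94  0.99 -0.24]
[0.56, -0.03, 0.15] 0.1 [ 0.28  0.52 -0.43  1.93  0.31  0.75 -1.8 ]
[0.56, -0.03, 0.15] 3.24 [ 0.78  0.83 -1.19  1.9   0.9   1.07  0.88]
[0.53, -0.1, 0.15] 0.1 [ 0.4   0.49 -0.41  1.98  0.29  0.72 -1.66]
[0.44, -0.03, 0.15] -1.57 [-0.44  0.36  0.44  2.25 -0.27  0.58 -2.94]
[0.44, -0.03, 0.15] 0 [ 0.31  0.37 -0.44  2.2   0.27  0.62 -1.9 ]
[0.44, -0.03, 0.15] 1.57 [ 0.57  0.43 -0.76  2.19  0.47  0.69 -0.52]
[0.44, -0.03, 0.15] 3.14 [ 0.88  0.63 -1.18  2.17  0.79  0.88  0.77]
```

View pics/w_base_c.png

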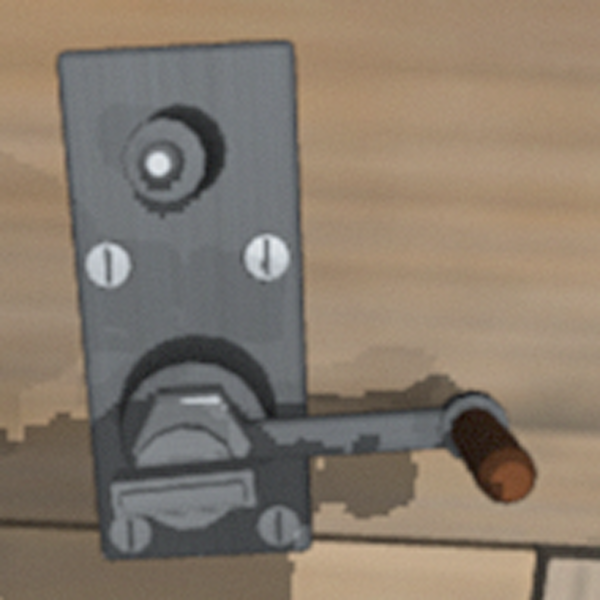

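View pics/w_key_c.png

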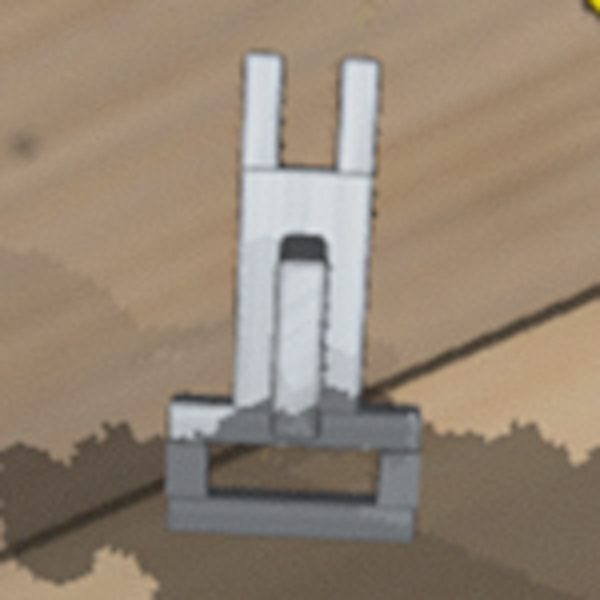

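```bash
cat > fit.py <<'E'
from h import *
from scipy.optimize import least_squares
def w2(P,x,y,a):
    P=np.array(P,float); c,s=np.cos(a),np.sin(a)
    return np.c_[x+c*P[:,0]-s*P[:,1],y+s*P[:,0]+c*P[:,1],P[:,2]]
def fit(cal,uv,model,p0):
    f=lambda p:(proj(cal,w2(model(p),*p[:3]))-uv).ravel()
    r=least_squares(f,p0,loss='soft_l1'); return r.x,f(r.x).reshape(-1,2)
E
python3 - <<'E'
from fit import *
c=dict(np.load('pics/w_key.npz'))
uv=np.array([[243,53],[380,60],[283,53],[342,58],[168,530],[415,538],[207,445],[380,447],[277,262],[326,262],[272,435],[320,435]],float)/4+[240,130]-.375
m=lambda p:[(p[3]+.105,.014,.01),(p[3]+.105,-.014,.01),(p[3]+.105,.006,.01),(p[3]+.105,-.006,.01),(p[3],.028,.01),(p[3],-.028,.01),(-.02975,.01925,.01),(-.02975,-.01925,.01),(.018,.005,.046),(.018,-.005,.046),(-.018,.005,.046),(-.018,-.005,.046)]
x,r=fit(c,uv,m,[.508,.276,-.43,-.05]); print('key',x.round(4),'\n',r.round(1).tolist())
c=dict(np.load('pics/w_base.npz')); k=600/190
uv=np.array([[60,52],[293,42],[308,548],[103,557],[157,163]],float)/k+[240,95]-.34
m=lambda p:[(p[3]+.16,.035,.014),(p[3]+.16,-.035,.014),(p[3],-.035,.014),(p[3],.035,.014),(.08,0,.102)]
x,r=fit(c,uv,m,[.521,-.035,.1,-.04]); print('base',x.round(4),'\n',r.round(1).tolist())
hp=lambda px:unproj(c,px[0]/k+240-.34,px[1]/k+95-.34,px[2])
for q in [(112,483,.097),(255,470,.097),(257,505,.097),(117,520,.097),(512,480,.103),(475,420,.054),(166,165,.084)]:
    w=hp(q); a=x[2]; d=w[:2]-x[:2]; print(q,w.round(4),'base frame',(np.cos(a)*d[0]+np.sin(a)*d[1]).round(4),(-np.sin(a)*d[0]+np.cos(a)*d[1]).round(4))
P=proj(c,w2([(0,0,.084),(.005,.018,.097),(.005,-.018,.097),(-.005,.018,.097),(-.005,-.018,.097),(.08,0,.084)],*x[:3])); print(((P-[240,95])*k).round())
E
```

```text
key [ 0.5104  0.2784 -0.4762 -0.0513] 
 [[0.0, -0.3], [-0.0, -0.5], [-0.2, 0.2], [-0.3, -0.4], [-0.3, 0.4], [0.1, 1.0], [0.2, -0.8], [0.5, 0.5], [-0.2, -1.3], [0.8, -0.7], [-0.7, 1.3], [0.1, 1.8]]
base [ 0.5313 -0.0291  0.0937 -0.0503] 
 [[-2.0, -0.6], [0.6, -1.1], [1.1, 2.1], [-1.2, 2.1], [0.3, -0.0]]
(112, 483, 0.097) [ 0.5333 -0.0118  0.097 ] base frame 0.0036 0.017
(255, 470, 0.097) [ 0.5384 -0.0471  0.097 ] base frame 0.0054 -0.0185
(257, 505, 0.097) [ 0.5293 -0.048   0.097 ] base frame -0.0038 -0.0186
(117, 520, 0.097) [ 0.5236 -0.0132  0.097 ] base frame -0.0061 0.0165
(512, 480, 0.103) [ 0.5408 -0.1092  0.103 ] base frame 0.0019 -0.0807
(475, 420, 0.054) [ 0.5428 -0.1091  0.054 ] base frame 0.004 -0.0808
(166, 165, 0.084) [ 0.6098 -0.0222  0.084 ] base frame 0.0787 -0.0005
[[183. 477.]
 [106. 477.]
 [252. 471.]
 [110. 515.]
 [254. 509.]
 [163. 159.]]
```

```bash
python3 - <<'E'
from h import *
from cell import env,kin
print(env.nose_length)
yaw=-.4762+np.pi; x,y=.5104,.2784
env.reach([x,y,.20],down(yaw)); shot('wrist','w_key2')
s=env.get_state(); print(s['time'],s['tcp_pos'],s['qpos'])
E
python3 - <<'E'
import cv2
im=cv2.imread('pics/w_key2.png'); cv2.imwrite('pics/w_key2_c.png',cv2.resize(im[180:420,200:440],(600,600),interpolation=cv2.INTER_CUBIC))
E
```

```text
0.0726
6.3083 [0.51041983 0.2783904  0.20003154] [ 0.15832227  0.69247881 -1.07003058  1.82631885  0.69848604  1.05749788
 -0.09127302]
```

View pics/w_key2_c.png

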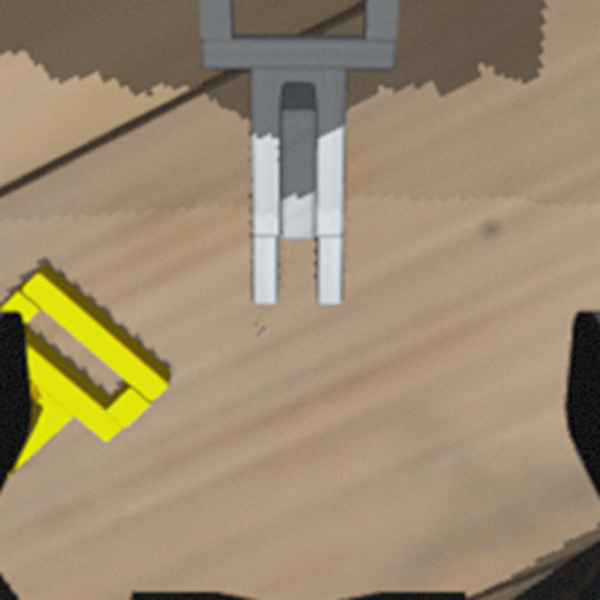

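The key sits centred at column 319 and square to the jaws. Next I'll check the along-axis offset, then grasp.

```bash
python3 - <<'E'
from fit import *
c=dict(np.load('pics/w_key2.npz'))
uv=np.array([[253,303],[277,303],[318,303],[343,303],[204,67],[396,67],[232,38],[365,37],[282,238],[316,238]],float)/2.5+[200,180]-.3
f=.0537
m=lambda p:[(f,-.014,.01),(f,-.006,.01),(f,.006,.01),(f,.014,.01),(p[3],-.028,.01),(p[3],.028,.01),(-.02975,-.01925,.01),(-.02975,.01925,.01),(.018,-.005,.046),(.018,.005,.046)]
m2=lambda p:[(a,-b if 0 else b,z) for a,b,z in m(p)]
x,r=fit(c,uv,m2,[.5104,.2784,-.476,-.02]); print(x.round(4),r.round(1).tolist())
E
```

```text
[ 0.5098  0.2793 -0.4801 -0.0209] [[0.1, -0.2], [0.7, -0.2], [-0.3, -0.1], [0.0, -0.1], [-0.9, -0.1], [0.1, 0.1], [-0.1, -0.7], [0.6, -0.1], [-1.0, 0.7], [0.6, 0.7]]
```

```bash
python3 - <<'E'
from h import *
from cell import env,kin
yaw=-.478+np.pi; x,y=.5101,.2789
env.movel([x,y,.12],.12,rot=down(yaw)); hit=env.movel([x,y,.090],.04,stop_force=6); print(hit)
env.grip(0,60); s=env.get_state(); print(s['time'],s['opening'],s['tcp_pos'],s['force'])
env.movel([x,y,.22],.15); s=env.get_state(); print(s['opening'],s['force']); 
env.reach([.568,-.0265,.235],down(.0937+np.pi)); s=env.get_state(); print(s['time'],s['tcp_pos'],s['opening'],s['force'],s['torque'],s['qpos'])
shot('wrist','w_h1')
E
```

```text
False
8.7 0.009113908110248549 [0.51014149 0.27895754 0.09008893] [-0.16936764 -0.62286239  0.24915613]
0.008734926187664077 [-0.14283772 -0.87297995 -3.52662251]
10.9 [ 0.5677789  -0.02507853  0.23489052] 0.009287693066245972 [ 0.05979715  1.12659932 -1.74623432] [ 0.06406219 -0.02005649 -0.01147543] [ 0.80736489  0.71876489 -1.24555277  1.82593902  0.74502858  1.16577531
  0.97508898]
```

View pics/w_h1.png

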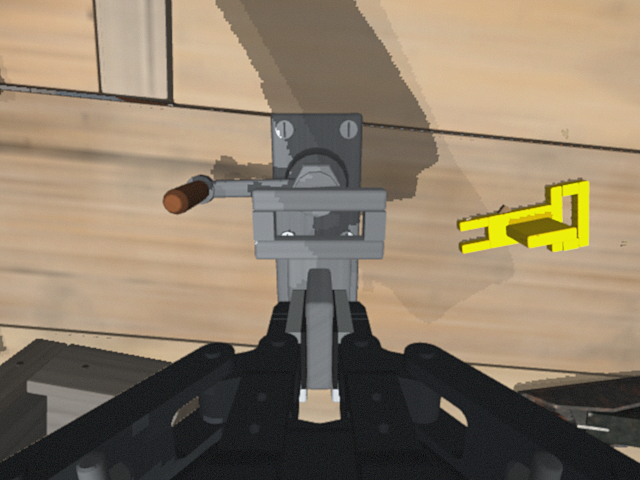

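```bash
python3 - <<'E'
from fit import *
c=dict(np.load('pics/w_h1.npz'))
im=cv2.imread('pics/w_h1.png')
cv2.imwrite('pics/w_h1_c.png',cv2.resize(im[90:290,220:420],(800,600) and (600,600),interpolation=cv2.INTER_CUBIC))
a=.0937;t=[.5678,-.0251];zt=.2349-.09+.010
P=proj(c,w2([(-.0513,.028,zt),(-.0513,-.028,zt),(-.02085,.028,zt),(-.02085,-.028,zt),(-.02975,.01925,zt),(-.02975,-.01925,zt),(-.04225,.01925,zt),(-.04225,-.01925,zt)],*t,a)); print('key',((P-[220,90])*3).round().tolist())
P=proj(c,w2([(-.0503,.035,.014),(-.0503,-.035,.014),(0,.018,.097),(0,-.018,.097)],.5313,-.0291,a)); print('base',((P-[220,90])*3).round().tolist())
E
```

```text
key [[495.0, 295.0], [86.0, 294.0], [484.0, 505.0], [97.0, 505.0], [426.0, 446.0], [155.0, 446.0], [429.0, 360.0], [152.0, 360.0]]
base [[431.0, 67.0], [151.0, 67.0], [383.0, 326.0], [195.0, 325.0]]
```

View pics/w_h1_c.png

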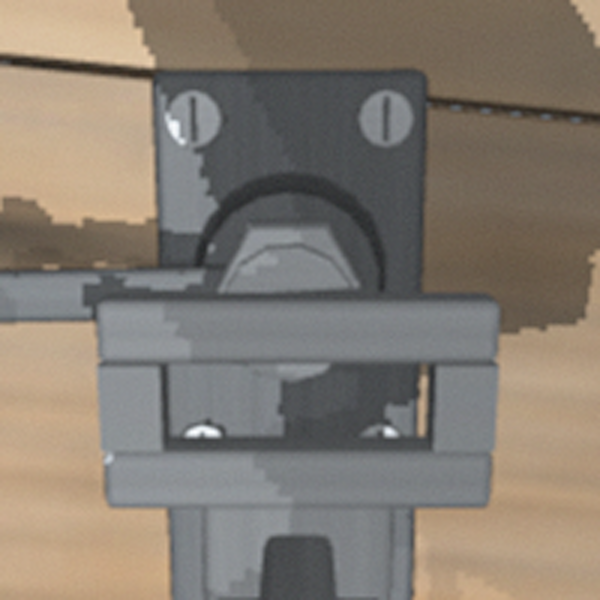

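```bash
python3 - <<'E'
from h import *
from cell import env,kin
env.movel([.5672,-.0268,.197],.1,rot=down(.0937+np.pi),stop_force=5); s=env.get_state(); print(s['time'],s['tcp_pos'],s['orientation'],s['force'])
shot('wrist','w_h2')
shot('scene','s_h2')
im=cv2.imread('pics/w_h2.png')
cv2.imwrite('pics/w_h2_c.png',cv2.resize(im[90:290,220:420],(600,600),interpolation=cv2.INTER_CUBIC))
im=cv2.imread('pics/s_h2.png')
cv2.imwrite('pics/s_h2_c.png',cv2.resize(im[200:290,250:350],(800,600) and (660,594),interpolation=cv2.INTER_CUBIC))
E
```

```text
11.4833 [ 0.56699615 -0.02657819  0.19643068] [-5.06199998e-04 -4.70393757e-02  9.98892883e-01  2.23595476e-04] [ 0.2784529   0.60774851 -0.80685898]
```

View pics/w_h2_c.png

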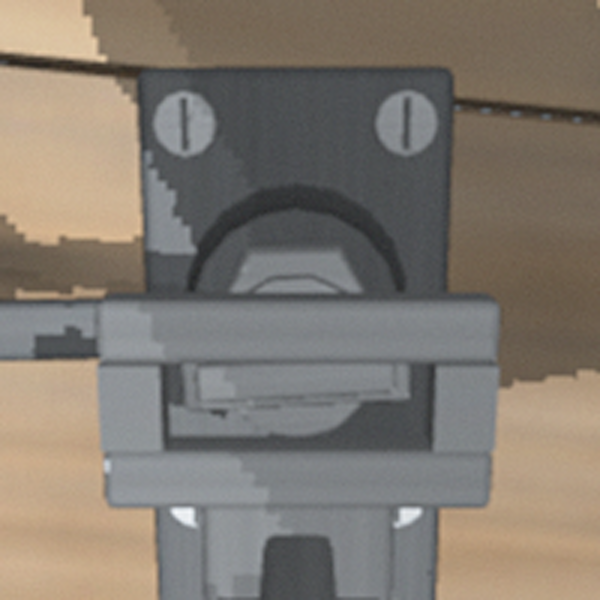

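View pics/s_h2_c.png

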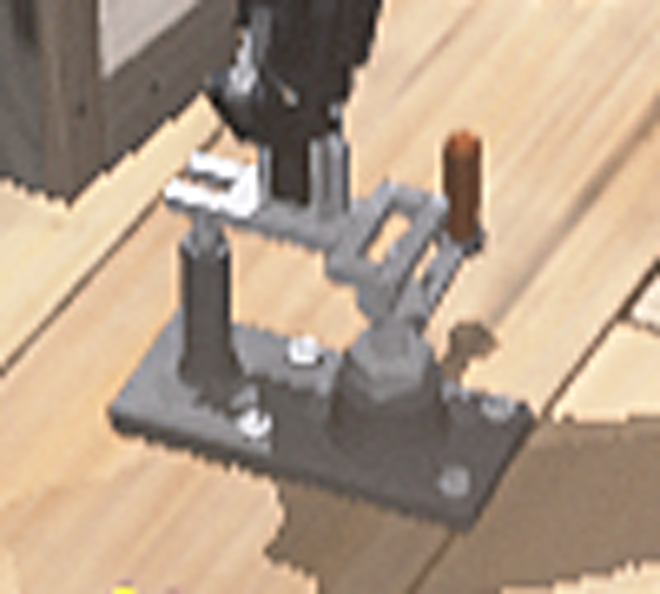

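```bash
python3 - <<'E'
from fit import *
c=dict(np.load('pics/w_h2.npz'))
a=.0937
# key pose fit: top face z unknown -> fit x,y,yaw,z
uv=np.array([[98,296],[498,296],[106,506],[491,506],[165,450],[433,450],[165,361],[435,361]],float)/3+[220,90]-.33
def m(p):
    z=p[3]; return [(-.0513,-.028,z),(-.0513,.028,z),(-.0209,-.028,z),(-.0209,.028,z),(-.02975,-.01925,z),(-.02975,.01925,z),(-.04225,-.01925,z),(-.04225,.01925,z)]
x,r=fit(c,uv,m,[.567,-.0266,a,.1165]); print('key',x.round(4),r.round(1).tolist())
a=x[2]; print('hole',x[0]-.036*np.cos(a),x[1]-.036*np.sin(a))
uv=np.array([[187,410],[410,398]],float)/3+[220,90]-.33
for z in (.097,): 
  for u in uv: print('head +x corner',unproj(c,*u,z).round(4))
uv=np.array([[197,403],[393,392]],float)/3+[220,90]-.33
for u in uv: print('head top +x edge',unproj(c,*u,.1).round(4))
for P,n in (((.005,.018,.097),'5,18'),((.005,-.018,.097),'5,-18')):
    print(n,(proj(c,w2([P],.5313,-.0291,.0937))-[220,90])*3)
uv=np.array([[143,70],[450,70]],float)/3+[220,90]-.33
for u in uv: print('plate',unproj(c,*u,.014).round(4))
print('plate exp',w2([(-.05,-.035,0),(-.05,.035,0)],.5313,-.0291,.0937).round(4))
E
```

```text
key [ 0.5674 -0.0255  0.094   0.1149] [[-0.5, 0.6], [1.1, 0.6], [0.5, -0.2], [-0.2, -0.2], [0.1, -0.9], [-0.1, -0.9], [-1.0, 0.3], [0.3, 0.4]]
hole 0.5315416988746473 -0.02892993140213066
head +x corner [ 0.5385 -0.0461  0.097 ]
head +x corner [ 0.5332 -0.011   0.097 ]
head top +x edge [ 0.5364 -0.0444  0.1   ]
head top +x edge [ 0.5318 -0.0142  0.1   ]
5,18 [[409.91956285 405.63861663]]
5,-18 [[183.65134188 405.54282032]]
plate [ 0.4854 -0.0671  0.014 ]
plate [ 0.4791 -0.0008  0.014 ]
plate exp [[ 0.4848 -0.0686  0.    ]
 [ 0.4782  0.0011  0.    ]]
```

The head shows through the hole, centred within about 0.6 mm (0.056 rad turned). I'll shift by that amount and lower.

```bash
python3 - <<'E'
from h import *
from cell import env,kin
s=env.get_state(); p=np.array(s['tcp_pos'])
print(env.movel([.5666,-.0271,.188],.03,stop_force=8)); s=env.get_state(); print(s['tcp_pos'],s['force'])
print(env.movel([.5666,-.0271,.1725],.02,stop_force=8)); s=env.get_state(); print(s['time'],s['tcp_pos'],s['force'],s['torque'],s['opening'])
shot('wrist','w_h3')
shot('scene','s_h3')
im=cv2.imread('pics/w_h3.png')
cv2.imwrite('pics/w_h3_c.png',cv2.resize(im[90:290,220:420],(600,600),interpolation=cv2.INTER_CUBIC))
im=cv2.imread('pics/s_h3.png')
cv2.imwrite('pics/s_h3_c.png',cv2.resize(im[200:290,250:350],(660,594),interpolation=cv2.INTER_CUBIC))
E
```

```text
False
[ 0.56649455 -0.0271568   0.18783322] [-0.16554686  0.50142076 -1.26580076]
True
12.7 [ 0.56645031 -0.02714604  0.17405844] [-0.9985963  -1.05803355  5.57250672] [-0.06997019  0.14099941 -0.03531117] 0.008776881085570025
```

View pics/w_h3_c.png

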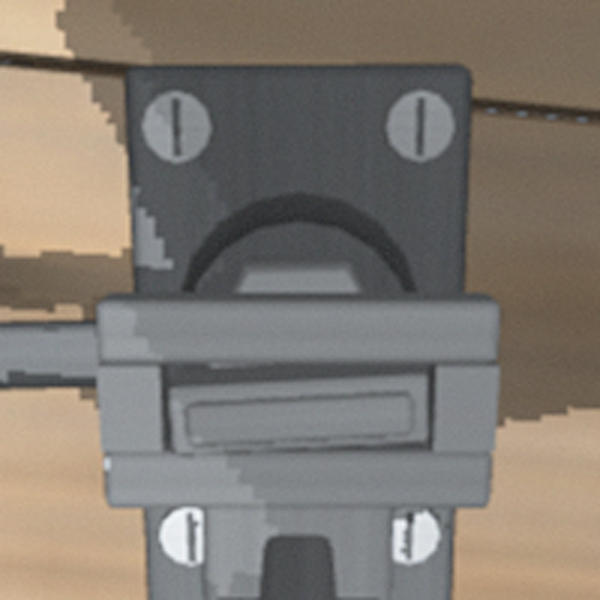

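View pics/s_h3_c.png

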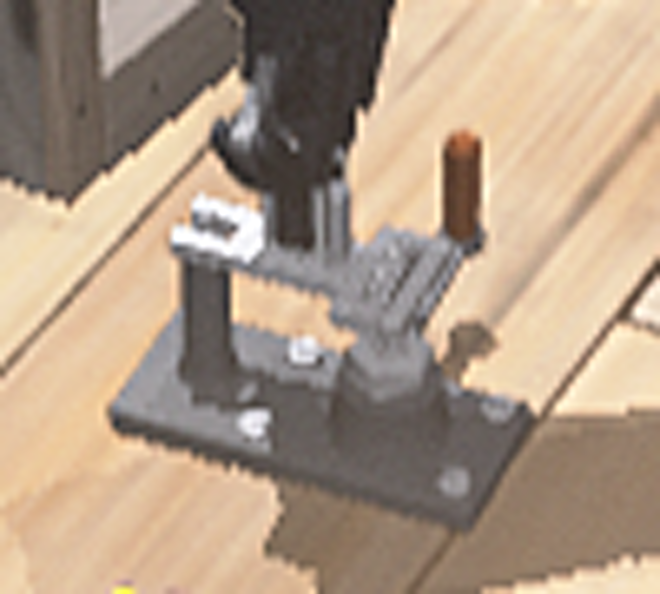

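The key has bottomed out at TCP z = 0.174, which matches an underside height of 0.084. The head and pin both show through. I'll release, retreat and check.

```bash
python3 - <<'E'
from h import *
from cell import env,kin
env.grip(.04); 
env.movel([.5665,-.0271,.26],.15); s=env.get_state(); print(s['time'],s['force'])
shot('wrist','w_h4')
shot('scene','s_h4')
im=cv2.imread('pics/w_h4.png')
cv2.imwrite('pics/w_h4_c.png',cv2.resize(im[90:340,195:445],(600,600),interpolation=cv2.INTER_CUBIC))
im=cv2.imread('pics/s_h4.png')
cv2.imwrite('pics/s_h4_c.png',cv2.resize(im[200:290,250:350],(660,594),interpolation=cv2.INTER_CUBIC))
E
```

```text
13.9333 [1.0117491  0.43246498 0.201206  ]
```

View pics/w_h4_c.png

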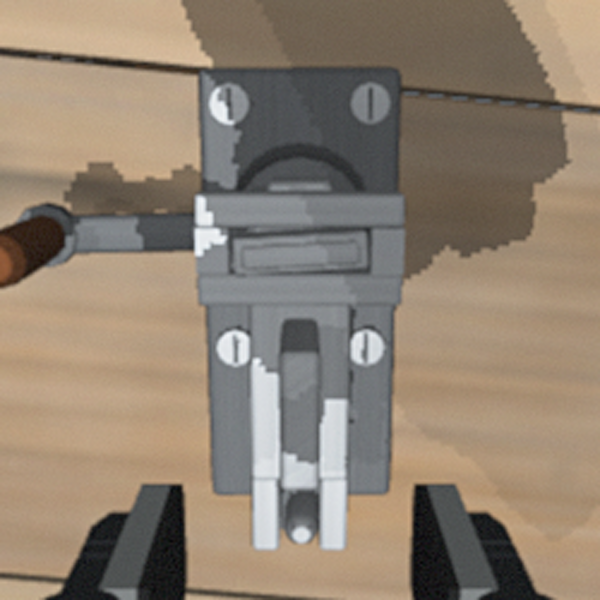

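View pics/s_h4_c.png

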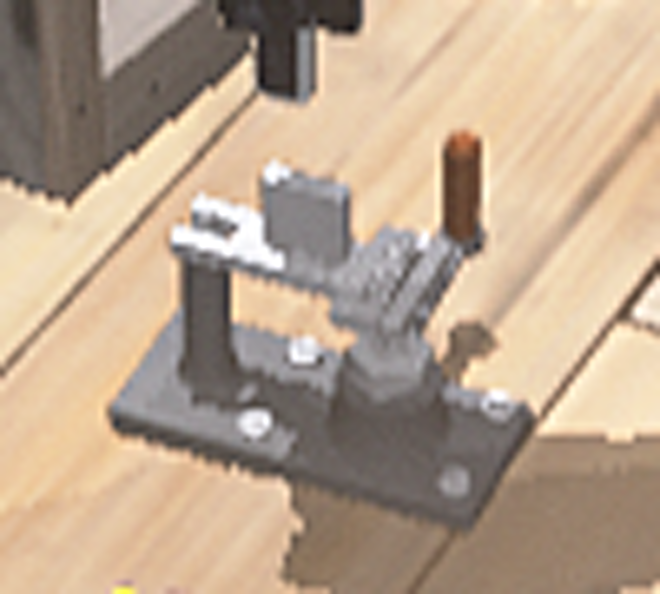

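The key is seated level, with the head in the hole and the pin in the fork. Next is the lever. I'll check the handle position from the new view and the IK along the arc.

```bash
python3 - <<'E'
from h import *
from cell import env,kin
for n,u,v in (('w_h1',173,205),('w_h4',195+8/2.4,90+262/2.4)):
    c=dict(np.load(f'pics/{n}.npz')); print(n,unproj(c,u,v,.103).round(4))
C=np.array([.5312,-.0292])
for ph in np.arange(-80,-205,-20):
    p=np.radians(ph); q=kin.inverse_kinematics([*(C+.08*np.array([np.cos(p),np.sin(p)])),.137],down(p+np.pi)); print(ph,None if q is None else np.round(q,2))
E
```

```text
w_h1 [ 0.5415 -0.1085  0.103 ]
w_h4 [ 0.5397 -0.1048  0.103 ]
-80 [ 0.71  0.65 -0.83  1.93  0.64  0.85 -0.29]
-100 [ 0.69  0.59 -0.77  2.    0.58  0.79 -0.59]
-120 [ 0.64  0.53 -0.7   2.06  0.51  0.73 -0.91]
-140 [ 0.57  0.48 -0.64  2.12  0.45  0.68 -1.25]
-160 [ 0.47  0.44 -0.57  2.16  0.4   0.64 -1.6 ]
-180 [-0.75  0.52  0.85  2.25 -0.67  0.64 -0.97]
-200 [-0.93  0.65  1.06  2.25 -0.88  0.75 -1.18]
```

```bash
python3 - <<'E'
from h import *
from cell import env,kin
p=np.radians(-83.)
C=np.array([.5312,-.0292]); h=C+.08*np.array([np.cos(p),np.sin(p)])
env.reach([*h,.22],down(p+np.pi)); env.grip(.03); s=env.get_state(); print(s['time'],s['tcp_pos'],s['opening'],s['qpos'],s['force'])
shot('wrist','w_l1')
E
```

```text
15.425 [ 0.54104224 -0.10828782  0.21996083] 0.029749252412241325 [ 0.78838964  0.53717244 -0.91847823  1.88607222  0.513381    0.97418437
 -0.23929142] [ 0.24351959 -0.24094381 -0.25249781]
```

View pics/w_l1.png

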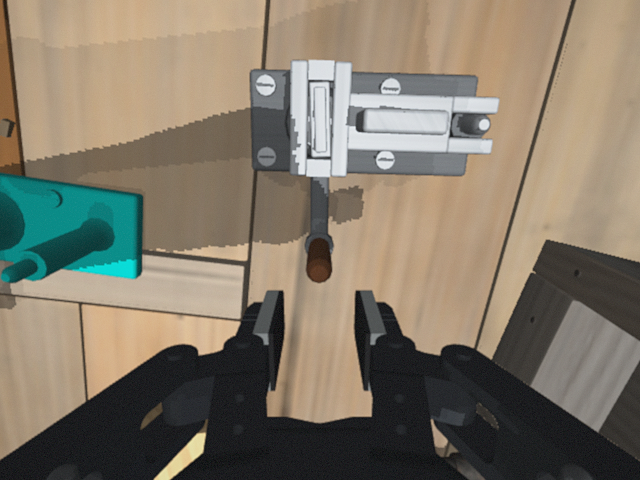

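```bash
cat > arc.py <<'E'
from h import *
from cell import env
C=np.array([.5312,-.0292])
def pose(p,z=.137,r=.08): return [*(C+r*np.array([np.cos(p),np.sin(p)])),z]
def ft(p,f0):
    f=np.array([env.get_state()['force'] for _ in range(3)]).mean(0)-f0
    return float(f[:2]@np.array([np.sin(p),-np.cos(p)])), float(f[:2]@np.array([np.cos(p),np.sin(p)])), float(f[2])
E
python3 - <<'E'
from arc import *
c=dict(np.load('pics/w_l1.npz')); print(unproj(c,319,265,.103))
p=np.radians(-83.)
print(env.movel(pose(p),.1,rot=down(p+np.pi),stop_force=5)); s=env.get_state(); print(s['time'],s['tcp_pos'],s['force'])
f0=np.array(s['force']); np.save('f0.npy',f0)
for i in range(6):
    p-=.06; hit=env.movel(pose(p),.06,rot=down(p+np.pi),stop_force=9)
    print(round(np.degrees(p),1),hit,np.round(ft(p,f0),2))
    if hit: break
s=env.get_state(); print(s['time'],s['tcp_pos']); np.save('p.npy',p)
shot('wrist','w_l2')
E
```

```text
[ 0.54007831 -0.10410998  0.103     ]
False
16.4583 [ 0.54142541 -0.10851453  0.13751281] [ 0.6548453  -0.38383354  0.48002032]
-86.4 False [ 0.35 -0.68  0.41]
-89.9 False [-0.5  -0.51 -0.11]
-93.3 False [ 0.16 -0.95 -1.23]
-96.8 False [-0.82 -0.55 -0.42]
-100.2 False [-1.19 -0.16 -0.71]
-103.6 False [-0.76 -1.15 -0.5 ]
17.9583 [ 0.51259989 -0.10697739  0.13706205]
```

View pics/w_l2.png

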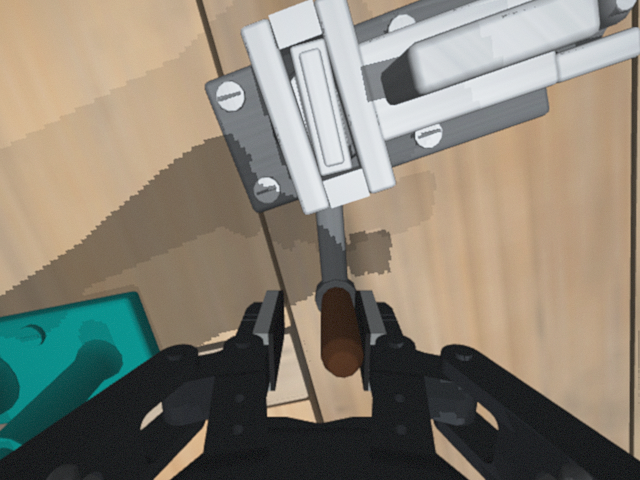

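The right-hand pad is pushing the handle (340,340) and the key is still in place. Continuing the swing.

```bash
python3 - <<'E'
from arc import *
p=float(np.load('p.npy')); f0=np.load('f0.npy')
for i in range(40):
    p-=.05; hit=env.movel(pose(p),.06,rot=down(p+np.pi),stop_force=8)
    t=ft(p,f0); print(round(np.degrees(p),1),hit,np.round(t,2))
    if hit or t[0]<-3.8 or env.get_state()['time']>36 or p<np.radians(-195): break
s=env.get_state(); print(s['time'],s['tcp_pos']); np.save('p.npy',p)
shot('wrist','w_l3')
E
```

```text
-106.5 False [-0.7   0.05 -0.2 ]
-109.4 False [-0.3  -1.24 -1.01]
-112.2 False [-0.71 -0.36 -0.93]
-115.1 False [ 0.26 -0.12 -0.43]
-118.0 False [-0.01 -0.82 -0.85]
-120.8 False [-1.25 -0.23 -0.26]
-123.7 False [ 0.07 -0.06 -0.56]
-126.5 False [-0.76  0.38 -0.14]
-129.4 False [ 0.03 -0.2   0.27]
-132.3 False [-0.64  0.98 -0.85]
-135.1 False [-0.22  0.06 -0.17]
-138.0 False [-0.77  0.13 -0.86]
-140.9 False [-0.06 -0.51 -0.72]
-143.7 False [-0.6  -0.09 -0.79]
-146.6 False [-0.62  0.08 -0.17]
-149.5 False [-0.19  0.22 -0.67]
-152.3 False [-0.01  1.04 -0.57]
-155.2 False [-0.48  0.42 -0.57]
-158.1 False [-0.5   0.29  0.03]
-160.9 False [-0.87  0.17 -0.28]
-163.8 False [ 0.35  0.48 -0.44]
-166.7 False [-1.13  1.08  0.44]
-169.5 False [-0.3   1.2   0.58]
-172.4 False [-0.53 -0.17 -0.5 ]
-175.2 False [-0.58 -0.24 -0.05]
-178.1 False [-1.86  0.67 -0.85]
-181.0 False [-3.2  -0.56 -0.44]
-183.8 False [-4.93 -1.13 -0.93]
25.0083 [ 0.45145396 -0.02456509  0.13697265]
```

View pics/w_l3.png

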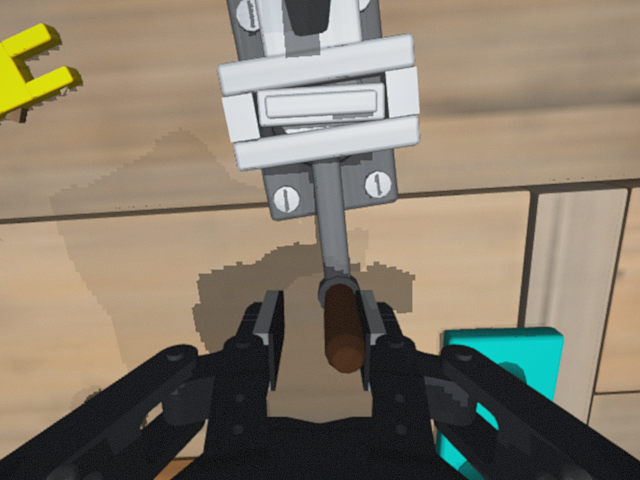

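The nut is jamming: the force is now climbing linearly. I'll continue in finer steps to about 10.5 N and hold.

```bash
python3 - <<'E'
from arc import *
p=float(np.load('p.npy')); f0=np.load('f0.npy')
for i in range(12):
    p-=.025; env.movel(pose(p),.04,rot=down(p+np.pi),stop_force=8)
    t=np.mean([ft(p,f0) for _ in range(1)],0); print(round(np.degrees(p),1),np.round(t,2))
    if t[0]<-9.6: break
np.save('p.npy',p)
for i in range(4): env.dwell(.2); print(np.round(ft(p,f0),2))
shot('wrist','w_l4'); print(env.get_state()['time'],env.get_state()['tcp_pos'])
E
```

```text
-185.3 [-5.96 -1.76 -1.24]
-186.7 [-5.97 -2.52 -1.49]
-188.1 [-7.32 -2.08 -0.71]
-189.6 [-8.1  -2.3  -1.65]
-191.0 [-9.56 -3.02 -2.17]
-192.4 [-7.61 -3.45 -0.69]
-193.9 [-9.45 -4.23 -1.37]
-195.3 [-9.32 -4.01 -1.19]
-196.7 [-10.7   -4.31  -0.73]
[-10.63  -4.83  -1.16]
[-10.75  -3.65  -1.88]
[-10.7   -4.81  -1.16]
[-10.4   -5.28  -1.99]
28.1583 [ 0.45436657 -0.00908132  0.13679666]
```

View pics/w_l4.png

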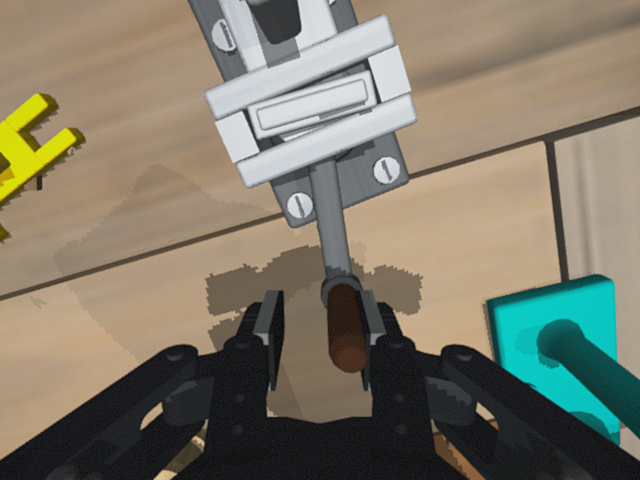

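```bash
python3 - <<'E'
from arc import *
p=float(np.load('p.npy')); f0=np.load('f0.npy')
while p<np.radians(-174.5):
    p+=.055; env.movel(pose(p),.06,rot=down(p+np.pi)); print(round(np.degrees(p),1),np.round(ft(p,f0),2))
np.save('p.npy',p)
shot('wrist','w_l5'); print(env.get_state()['time'])
E
```

```text
-193.6 [-9.26 -3.02 -0.02]
-190.4 [-7.16 -2.54 -1.55]
-187.3 [-5.83 -2.07 -0.32]
-184.1 [-4.38 -2.9  -0.31]
-181.0 [-2.37 -0.57 -0.16]
-177.8 [-1.83  0.19  0.57]
-174.7 [ 0.1   0.77 -0.12]
-171.5 [-0.47  0.56  0.08]
30.2083
```

View pics/w_l5.png

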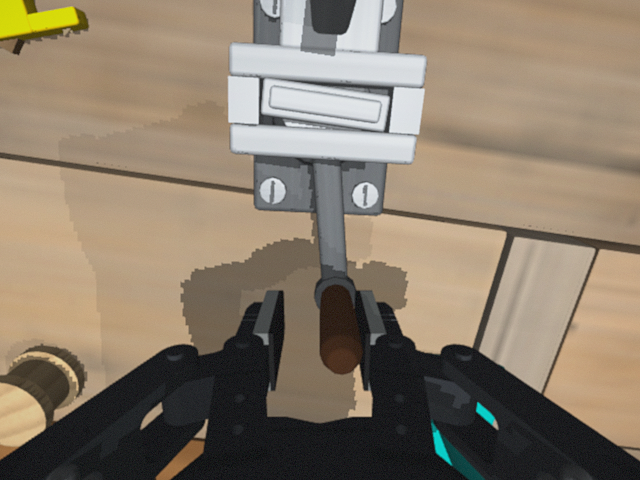

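The lever is unloaded and the handle is nearly free of the pad. I'll move off a little further, lift and inspect.

```bash
python3 - <<'E'
from arc import *
p=float(np.load('p.npy'))+.04; f0=np.load('f0.npy')
env.movel(pose(p),.06,rot=down(p+np.pi)); print(np.round(ft(p,f0),2))
print(env.movel(pose(p,z=.25),.12,stop_force=8))
env.reach([.50,-.03,.30],down(.05)); s=env.get_state(); print(s['time'],s['force'])
shot('wrist','w_f'); shot('scene','s_f')
im=cv2.imread('pics/s_f.png')
cv2.imwrite('pics/s_f_c.png',cv2.resize(im[200:290,250:350],(660,594),interpolation=cv2.INTER_CUBIC))
E
```

```text
[ 0.18  0.6  -0.73]
False
31.9333 [-1.07229827 -0.26689533 -0.51509452]
```

View pics/w_f.png

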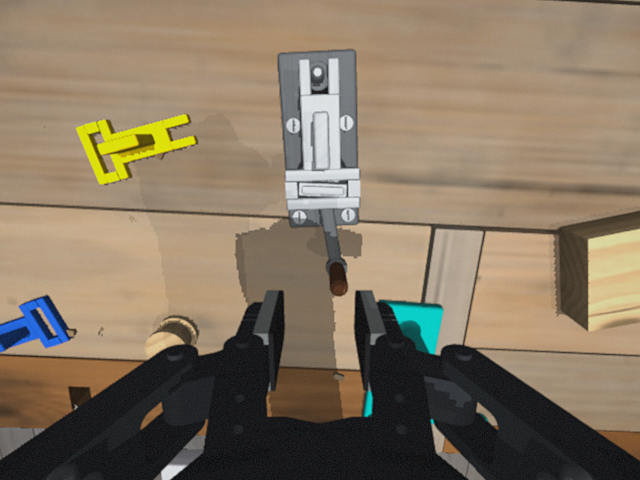

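View pics/s_f_c.png

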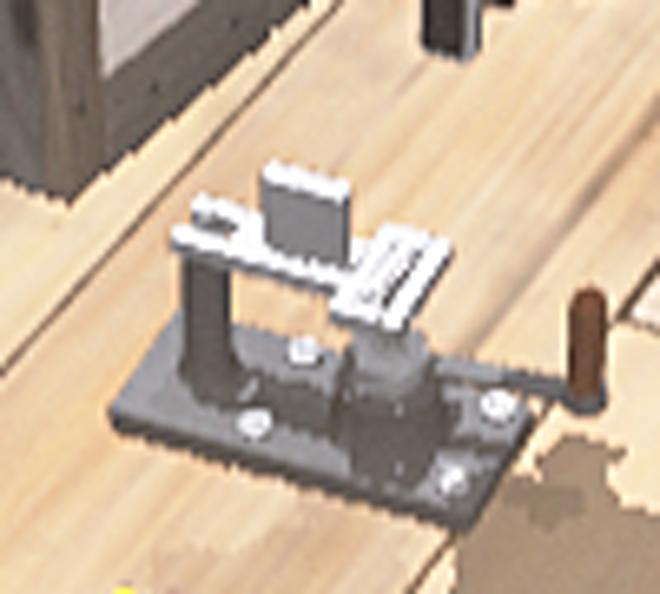

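```bash
python3 - <<'E'
from h import *
c=dict(np.load('pics/w_f.npz')); a=.0937; B=np.array([.5313,-.0291])
for n,u,v,z in (('handle top',340,289,.103),('handle base',336,265,.054),('pin tip',318,72,.102),('head top',323,190,.1),('key edge L',287,208,.094),('key edge R',358,208,.094)):
    w=unproj(c,u,v,z)[:2]-B; print(n,(np.cos(a)*w[0]+np.sin(a)*w[1]).round(4),(-np.sin(a)*w[0]+np.cos(a)*w[1]).round(4))
E
```

```text
handle top -0.0787 -0.0113
handle base -0.0768 -0.0103
pin tip 0.0797 -0.0007
head top -0.0 -0.0009
key edge L -0.0136 0.0272
key edge R -0.0159 -0.0272
```

```bash
python3 - <<'E'
from cell import env,job
job.job_done(); print(env.get_state()['time'])
E
```

```text
the job is handed in; nothing more can be done
the job is handed in; nothing more can be done
```

I fitted the key, swung the nut's lever clockwise until it jammed, nipped it up and handed the job in. The interface gives no verdict. The robot's clock stood at about 32 s at the last check.

- **Key:** It came down over the screw's head and the post's pin until it stopped at TCP z = 0.174, which puts its underside about 84 mm above the bench. In the final pictures it lies level. Its hole and fork are within about 1 mm of their places by my own measurement.
- **Nut:** The lever jammed after about 1.6 rad of tool travel, including a few degrees of slack. I held about 10.6 N at the handle for 0.8 s, then let go and the force returned to zero.
- **Lever after release:** The handle sits opposite the post, at about x = −79 mm, y = −11 mm in the base frame.
- **Screw:** It only took up the hole's slack, roughly 0.1 rad by eye.
- **Surroundings:** Nothing touched a bystander or look-alike on any move I made, but I did not measure their final positions.

**One disagreement:** near the end of the tightening the force dipped once, from 9.6 to 7.6 N, before rising again. From the angle travelled the arm bent up to about 0.35 rad, against 0.28 rad from the force, which also showed a 4 to 5 N sideways component. Either figure is inside the 0.18 to 0.5 rad limits.

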